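Open the cat-proof bead cabinet

ROBOT

A 6-joint arm with a two-finger parallel gripper is mounted at the origin on the work surface. World frame = base frame: x ahead of the robot, y to its left, z up, the work surface at z = 0. Lengths are in m, angles in rad, forces in N, time in s.
With the tool pointing down it reaches from about 0.35 to 0.975 m from the base axis. Payload 4.9 kg.
Tool frame: the origin (TCP) lies at the very end of the fingers, on their centre line; the grasp point (between the pads) lies 19 mm behind it; z points along the fingers, y is the direction in which the jaws open and shut (so a half turn about z gives the same grasp; the last joint's range is limited). The gripper opens to 85 mm and grips with 20 to 120 N. Pads are 22 mm wide; open, the fingers measure 114 mm over their backs; the gripper's body (76 mm by 85 mm) begins 54 mm behind the grasp point. The pads swing forward as they close: fully open they stand 13 mm farther back than shut.
Start: joints at [1.198, 0.053, 1.613, -0, 1.476, -0.119], TCP at [0.157, 0.605, 0.206] pointing down, gripper open.
Joint ranges: [-3.01, 3.01], [-1.01, 2.22], [0.06, 2.58], [-1.02, 4.17], [0.09, 2.62], [-3.14, 3.14]. Speed limits (rad/s): [2.57, 2.57, 3.14, 3.14, 3.14, 3.14].

INTERFACE

Orientations are given as a unit quaternion [w, x, y, z].
In Python, from plant import monitor, eyes, manip gives the robot as it stands.
- The arm moves only by the tool step_arm, never from a script. Its argument "motion" is a list of rows, each a list of 7 numbers: the shift along the world's x, y, z scaled (see below), then the turn, a rotation vector about the world's x, y, z scaled (see below), then the closure in counts, from 0 (fully open) to 255 (shut). In form: [[x, y, z, ax, ay, az, grip], ...]. A call has 1 to 10 rows; each row is the pose to reach, as a shift and turn from the pose commanded when the call began; what a row does not reach only later rows make up. The controller multiplies each number of a shift by 0.5 m and each number of a turn by 1.5 rad. A row lasts 1/10 s, in which the tool goes at most 50 mm and 8.59 degrees, less where a joint would pass 70% of its speed; a pose out of reach is approached as far as the arm can. A call with a number of a shift or a turn outside -1 to 1 is refused whole. A call with a gripper value outside its range is refused whole. The fingers move at their own pace and stop on an object; the grip force is fixed at half the most. Time passes only in rows, so rows that repeat a pose let the fingers close. It gives the time, the measured TCP pose, the force and the opening at its end, in the units of the state.
- monitor.state(): the state, without advancing time (a new reading comes with each control period).
- eyes.grab_frame(name): name is "scene" or "side" or "wrist"; returns a dict with "pixels" (400x640x3 uint8, red, green, blue), "mtx" (3x3 intrinsics, pixels), "dist" ([k1, k2, p1, p2, k3] as OpenCV has them; the pictures are not rectified), "rvec" (rotation vector, rad) and "tvec" (3), from world to camera coordinates, as OpenCV has them; the wrist camera has in their place "hand_eye" (4x4, takes a point from camera to tool coordinates, whose origin is the TCP and whose axes are the flange's). Camera axes: x right, y down, z forward; pixel columns grow to the right and rows downward; lengths in m; the calibration is good to about 2 mm. A picture is of the moment at which its call begins: read the wrist's pose just before it. There is no depth.
- manip.job_done(): hands the job in, once; it reports no verdict.
Trained networks look in the newest picture that a camera, given by its name, has taken for a name from the list of things; names that differ only in an ending like _2 or _b are one class to them, and where a whole thing is asked for, a point or a joint stands for the part that bears it (a point fixed in the world has none). Each returns a list of dicts, best first, with "p" (0 to 1); they miss things now and then, are a little off and sometimes report something else, mostly with a low value. They report only what shows in the picture. A call takes as long as a camera call.
- eyes.look_for(name, camera): "box" ([centre column, centre row, width, height] in pixels, round what is visible of it).
- eyes.pinpoint(name, camera): "uv" ([column, row] in pixels: a listed point, or the origin of a listed thing).
The state is a dict: "time": time; "joint_pos": joint angles; "joint_vel": joint speeds; "joint_efforts": joint torques, N m; "tool_pos": TCP position; "tool_rot": TCP orientation; "contact_force": force on the tool from outside, world axes, zero at the start; "ft_torque": the same for the moment, N m; "gripper_width": opening from 0.0 (shut) to 1.0 (fully open).
Only numpy, scipy, OpenCV 4.12 (cv2) and the standard library are available. Lean on these libraries where they do the work, as an engineer would, in place of code of your own. Each camera call takes 0.05 s, during which the arm holds its last target.

TASK

Unlock the cat-proof bead cabinet: push its red knob down, give it a quarter-turn clockwise and let it spring back up, without forcing it, so that the brass hook frees the door. Then swing the door wide open by its steel handle, at least square to the cabinet, and leave it standing there so that the small drawers inside can be pulled out. Do not knock over or shift the jars, bowl, box and tools around it.

Things in the scene. Friction and masses are not known exactly. Their poses are not given: they have to be found in the camera images.
- cabinet: Fixed light-wood cabinet, 180 deep (x) x 200 wide (y) x 240 mm high, with a white door with blue panel. Origin: on the table, middle of the carcass's front lower edge. x points to its back, y to its left (hinge side), z up. The knob stands on its top, axis at x 40, y 20 mm, over a fixed dark collar 40 mm across, 10 mm high. Nothing loose stands in the door's swing.
- knob: Origin: grip point on the knob's axis, 53 mm above the cabinet's top at rest; z up. Red grip bar 46 long (x) x 14 thick (y), from 19 mm below the origin to 11 mm above. Beneath it a black disc 52 mm across, top face 19 mm below the origin: fingertips may push on it. Locked, the bar points fore and aft of the cabinet (x to its back).
- hook_tip (a point): Front end of the flat brass L-shaped hook that turns with the knob, 29 mm above the cabinet's top at rest, 59 mm from the knob's axis. Locked, it lies in front of a brass pin 8 mm across that stands 32 mm high on the door's top edge, 48 mm in front of the knob's axis. Turning clockwise seen from above swings it off the pin to the cabinet's left.
- knob_press (a joint): How far the knob is pushed down, m: 0 at rest (up), 0.009 down on a hard stop. A spring pushes up with 3 N at rest, 10 N fully down. It turns only while held down more than about 6 mm. Let go at either end of the turn it springs up to 0 and is locked at that angle; let go in between it stays jammed down.
- knob_turn (a joint): Knob angle, rad: about 0 locked, grows clockwise seen from above, about 1.57 unlocked; stops at -0.06 and 1.80. It springs up when let go beyond about 1.35. Light friction, under 0.1 N m; twisted without being pushed down it is blocked and must not be forced.
- door_pull: Door handle: upright round steel bar, 12 mm across, 115 mm long. Origin: the place to grip, on its axis, 20 mm below its upper end, 30 mm below the cabinet's top. The axis stands 39 mm in front of the door; two thin stays join it to the door, the upper one 25 mm below the origin. Frame turns with the door: x into the door, y along it to the hinge, z up. The bar can turn in a grip.
- door_hinge (a point): On the door's vertical hinge axis, level with the handle's origin, at the cabinet's front left edge. Frame turns with the door, parallel to the handle's: the handle's origin is at x -55, y -175 mm in it. Door 200 mm wide, 15 mm thick, as high as the cabinet.
- door (a joint): Door angle, rad: 0 shut, 1.57 square to the cabinet, stop at 1.9. It opens clockwise seen from above: the handle swings out to the front, then to the cabinet's left. Light friction, about 1 N at the handle; it stays where it is left. While the hook is on the pin it has only about 3 mm of play.
- jar_top: Bystander: small amber jar with white cap, 48 mm across, 50 mm high, on the cabinet's top at the back right; origin at its underside.
- jar_a: Bystander: copper-coloured bead jar, white cap, 52 mm across, 60 mm high, beside the cabinet's right side; origin at its underside.
- jar_b: Bystander: red bead jar, white cap, 52 mm across, 60 mm high, beside the cabinet's right side; origin at its underside.
- bead_bowl: Bystander: blue bowl 110 mm across, 45 mm high, at the cabinet's left; origin at its underside.
- bead_box: Bystander: flat bead box 102 x 72 x 37 mm, to the front right of the cabinet; origin at its underside.
- pliers: Bystander: green-handled pliers lying far to the right; origin at its underside.
- driver: Bystander: screwdriver lying in the fixed bamboo tray at the left; origin at its underside.

How it is judged:
On the way, in this order (a step that is already met when the one before it is completed fails the run):
1. the knob is at its unlocked end (over 1.25 rad) and has sprung up (less than 3 mm down), the door still shut (under 0.15 rad) (value of joint knob_turn above 1.25 rad and value of joint knob_press below 0.003 m and value of joint door below 0.15 rad), for 0.2 s.
2. the fingers are on the handle while the door is open by more than 0.2 rad (value of joint door above 0.2 rad and contact force between the fingers and door_pull above 0.2 N).
At the end, for the whole second after the job is handed in: The door stands open by 1.45 rad or more and is still (under 0.05 rad/s), and the knob is at its unlocked end (over 1.25 rad) and up (less than 3 mm down) (value of joint knob_turn above 1.25 rad and value of joint knob_press below 0.003 m and value of joint door above 1.45 rad and velocity of joint door between -0.05 and 0.05 rad/s); the robot touches nothing.
It fails at once if the knob is forced: the fingers bear on it with more than 450 N (as when it is twisted hard while blocked) (contact force between the fingers and knob above 450 N).
It fails at once if a jar, the bowl, the bead box, the pliers or the screwdriver is moved by more than 25 mm (distance of any of jar_top, jar_a, jar_b, bead_bowl, bead_box, pliers, driver from where it was at the start of the episode above 0.025 m).
It also fails if it takes over 58 s, if anything falls off the work surface, if the arm or the gripper's body presses on something with over 40 N, if the wrist force passes 120 N, or if a joint passes its speed limit or range.

## Working session

There is one attempt and no reset: what is moved stays moved. The work goes in short steps, Python scripts to look and compute and a tool call to move; the robot and the scene stay as the last step left them, time stands still between calls to the robot, and variables do not carry over. Pictures are saved under pics/ and viewed, and the job is handed in when it is done.

Besides the shell and the picture viewer there is one more tool, called after "Call:" by a JSON object that holds its "fn" and its "kwargs". step_arm: Moves the arm, as the interface text tells. Its arguments: {"type":"object","properties":{"motion":{"type":"array","items":{"type":"array","items":{"type":"number"}}}},"required":["motion"]}

```bash
ls; mkdir -p pics; cat > h.py <<'E'
import sys; sys.path.insert(0,'.')
import numpy as np, cv2
from plant import monitor, eyes, manip
def save(f,name): cv2.imwrite('pics/'+name+'.png', f['pixels'][:,:,::-1])
E
python3 - <<'E'
from h import *
s=monitor.state(); print(s)
for c in ['scene','side','wrist']:
    f=eyes.grab_frame(c); save(f,c+'0')
    for n in ['knob','hook_tip','door_pull','door_hinge','cabinet','jar_top']:
        r=eyes.pinpoint(n,c)[:2]; print(c,n,[(np.round(x['uv'],1),round(x['p'],2)) for x in r])
E
```

```text
pics
{'time': 0.0, 'joint_pos': array([ 1.19802561e+00,  5.33258778e-02,  1.61431399e+00, -3.38832998e-06,
        1.47596719e+00, -1.19002382e-01]), 'joint_vel': array([ 0.00042933, -0.00115721, -0.00035694,  0.00170265, -0.00190292,
        0.00012144]), 'joint_efforts': array([-5.05546850e-04, -3.93677473e+01, -3.70180357e+01, -1.73750359e-04,
        7.08263658e-03,  1.78147519e-05]), 'tool_pos': array([0.15666354, 0.60435147, 0.20477032]), 'tool_rot': array([-2.43534362e-04,  1.26543754e-01,  9.91960515e-01, -9.77320324e-04]), 'contact_force': array([-0.5933044 , -0.5960102 ,  0.09063735]), 'ft_torque': array([-0.01236236,  0.00822479,  0.0408613 ]), 'gripper_width': 1.001939612757559}
scene knob [(array([314.4, 201.1]), 0.53)]
scene hook_tip [(array([303.6, 199.1]), 0.73)]
scene door_pull [(array([281.5, 224. ]), 0.44), (array([303.9, 202. ]), 0.44)]
scene door_hinge [(array([319.8, 203.3]), 0.91), (array([322.2, 233.3]), 0.6)]
scene cabinet [(array([308.8, 252. ]), 0.87)]
scene jar_top [(array([323.4, 235.6]), 0.53), (array([272.7, 283.4]), 0.29)]
side knob [(array([356.1, 184.7]), 0.65)]
side hook_tip [(array([339.1, 197.3]), 0.88), (array([233. , 147.2]), 0.28)]
side door_pull [(array([355.4, 183.9]), 0.57), (array([344.6, 234.9]), 0.52)]
side door_hinge []
side cabinet [(array([343.2, 258.9]), 0.72)]
side jar_top [(array([390.3, 202.7]), 0.66)]
wrist knob []
wrist hook_tip []
wrist door_pull []
wrist door_hinge []
wrist cabinet []
wrist jar_top []
```

View pics/scene0.png

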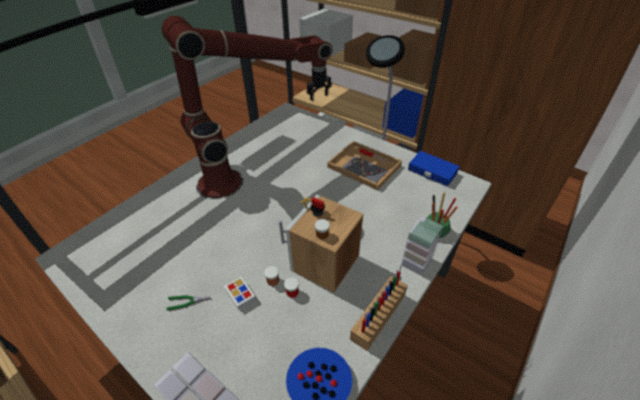

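View pics/side0.png

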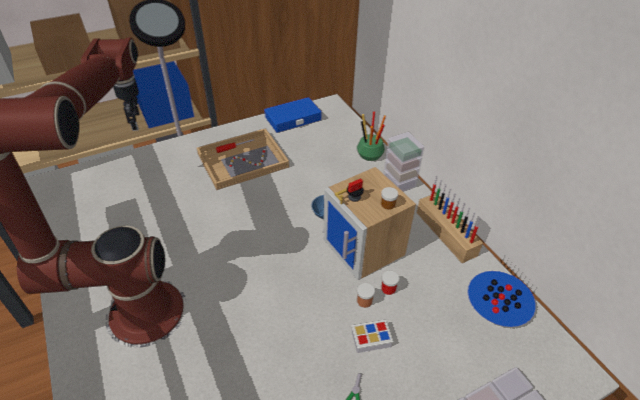

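The cabinet stands ahead of the robot with its door facing it (scene ~ (325,240), side ~ (370,220)). I'll zoom in next to pick the corners.

```bash
python3 - <<'E'
from h import *
a=cv2.imread('pics/scene0.png'); b=cv2.imread('pics/side0.png')
cv2.imwrite('pics/sc_z.png',cv2.resize(a[185:295,260:380],None,fx=5,fy=5,interpolation=cv2.INTER_CUBIC))
cv2.imwrite('pics/si_z.png',cv2.resize(b[160:280,300:430],None,fx=5,fy=5,interpolation=cv2.INTER_CUBIC))
E
```

```text
(no output)
```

View pics/sc_z.png

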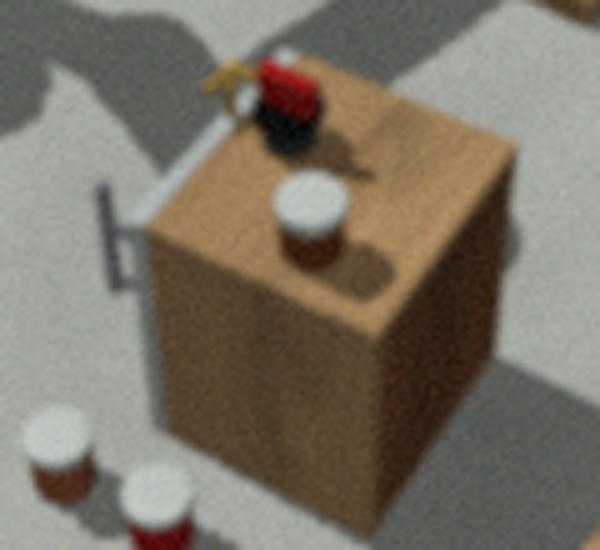

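View pics/si_z.png

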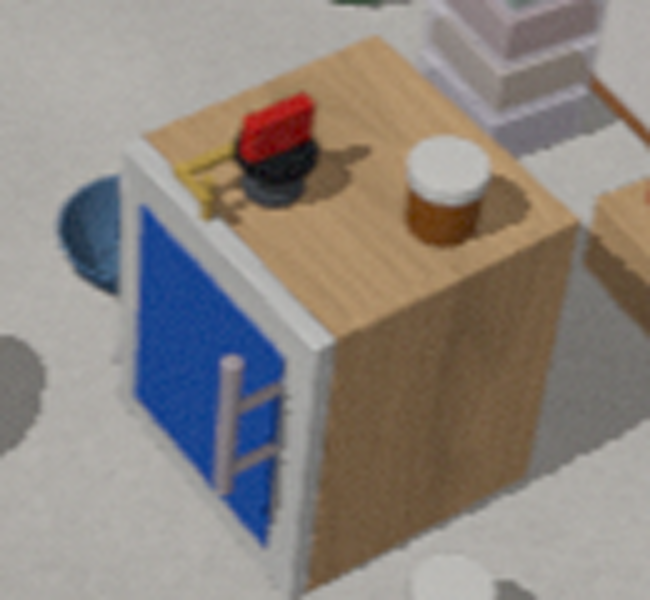

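```bash
python3 - <<'E'
from h import *
from scipy.optimize import least_squares
from scipy.spatial.transform import Rotation as R
F={c:eyes.grab_frame(c) for c in ['scene','side']}
C={'scene':[((0,-100,240),(290,231.4)),((180,-100,240),(335.6,251)),((180,100,240),(363.4,214.4)),((180,-100,0),(334,292.4)),((0,-100,0),(293,270)),((180,100,0),(359.4,256)),((-54,-75,230),(280.6,222.6))],
'side':[((0,100,240),(329.4,187.4)),((180,100,240),(375.4,167.6)),((180,-100,240),(415.6,205)),((0,-100,240),(366.4,228.4)),((0,-100,0),(362,277.6)),((180,-100,0),(406,255)),((-54,-75,230),(346.2,231.8))]}
def pj(c,P):
    f=F[c]; return cv2.projectPoints(np.array(P,float),np.array(f['rvec']),np.array(f['tvec']),np.array(f['mtx']),np.array(f['dist']))[0][:,0]
def T(p,P): 
    P=np.array(P)/1000.; c,s=np.cos(p[2]),np.sin(p[2])
    return np.c_[p[0]+c*P[:,0]-s*P[:,1],p[1]+s*P[:,0]+c*P[:,1],P[:,2]]
def res(p,cs=C): return np.concatenate([(pj(c,T(p,[q[0] for q in C[c]]))-np.array([q[1] for q in C[c]])).ravel() for c in cs])
for cs in (['scene'],['side'],['scene','side']):
    best=min((least_squares(res,[.6,0,y],args=(cs,),loss='soft_l1') for y in [-1,0,1]),key=lambda r:r.cost)
    print(cs,best.x,best.cost)
p=best.x; print(np.round(res(p).reshape(-1,2),1))
names=dict(knob=(40,20,293),handle=(-55,-75,210),hinge=(0,100,210),hook=(-19,20,269),collar=(40,20,250))
for k,v in names.items(): print(k,T(p,[v])[0],pj('scene',T(p,[v]))[0],pj('side',T(p,[v]))[0])
np.save('cab.npy',p)
cx=F['scene']; 
for c in F:
  print(c,(-cv2.Rodrigues(np.array(F[c]['rvec']))[0].T@np.array(F[c]['tvec']).ravel()))
  for n in ['jar_top','bead_bowl','bead_box','jar_a','driver','pliers']:
    r=eyes.pinpoint(n,c)[:3]
    for q in r:
      if n!='jar_top':
        f=F[c];u=cv2.undistortPoints(np.array([[q['uv']]],float),np.array(f['mtx']),np.array(f['dist']))[0,0]
        Rm=cv2.Rodrigues(np.array(f['rvec']))[0];o=-Rm.T@np.array(f['tvec']).ravel();d=Rm.T@np.array([u[0],u[1],1]);print(c,n,np.round(o-d*o[2]/d[2],3),round(q['p'],2))
E
```

```text
['scene'] [ 0.6220893  -0.08334033  0.10273367] 3.825053568694061
['side'] [ 0.6181746  -0.08617061  0.09074424] 2.9154197844065246
['scene', 'side'] [ 0.62057309 -0.08389659  0.09604606] 9.503126923330763
[[-1.6 -1.2]
 [-1.   1.2]
 [-0.2 -0.7]
 [-0.5  0.7]
 [ 0.   1.9]
 [-0.5 -0.3]
 [-0.4 -1.1]
 [-0.4 -1.3]
 [ 0.3 -1.5]
 [ 0.8 -1.5]
 [ 1.4 -1.2]
 [-0.4  0.5]
 [-0.6 -0.4]
 [ 0.6 -0.4]]
knob [ 0.65847076 -0.06015283  0.293     ] [317.16667014 202.009485  ] [355.82613851 183.82130073]
handle [ 0.57301896 -0.16382534  0.21      ] [280.44079367 225.27224328] [346.1874533  236.25441383]
hinge [0.61098324 0.01564252 0.21      ] [319.90690868 201.48419077] [328.72902377 193.14120763]
hook [ 0.59974269 -0.06581084  0.269     ] [303.16766489 200.91145962] [338.82695963 197.06938102]
collar [ 0.65847076 -0.06015283  0.25      ] [317.38294463 210.84512533] [354.8956522  194.38417884]
scene [ 1.21722582 -0.75722378  1.15166313]
scene bead_bowl [0.473 0.199 0.   ] 0.63
scene bead_box [ 0.552 -0.375  0.   ] 0.97
scene jar_a [ 0.682 -0.262 -0.   ] 0.69
scene jar_a [ 0.6   -0.275  0.   ] 0.53
scene jar_a [0.412 0.147 0.   ] 0.18
scene driver [0.494 0.606 0.   ] 0.63
scene pliers [ 0.442 -0.489  0.   ] 0.49
side [ 0.07942463 -0.93800566  1.2558388 ]
side bead_bowl [0.663 0.117 0.   ] 0.64
side bead_box [ 0.541 -0.384  0.   ] 0.78
side jar_a [ 0.683 -0.252  0.   ] 0.73
side jar_a [ 0.59  -0.267  0.   ] 0.64
side driver [0.497 0.609 0.   ] 0.73
side driver [0.723 0.219 0.   ] 0.36
side pliers [ 0.43  -0.486  0.   ] 0.75
```

Call:
{"fn": "step_arm", "kwargs": {"motion": [[0.1,-0.1,0.43,0,0,0.05,0],[0.44,-0.68,0.43,0,0,0.233,0],[0.44,-0.68,0.43,0,0,0.233,0],[0.44,-0.68,0.43,0,0,0.233,0],[0.44,-0.68,0.43,0,0,0.233,0],[0.44,-0.68,0.43,0,0,0.233,0],[0.44,-0.68,0.43,0,0,0.233,0],[0.44,-0.68,0.43,0,0,0.233,0],[0.44,-0.68,0.43,0,0,0.233,0],[0.44,-0.68,0.43,0,0,0.233,0]]}}

```text
time: 2.75
tool_pos: [0.3785, 0.2625, 0.4235]
tool_rot: [0.002, -0.046, 0.999, 0.0]
contact_force: [0.3, 0.5, 0.8]
gripper_width: 1.0
```

Call:
{"fn": "step_arm", "kwargs": {"motion": [[0.46,-0.65,0,0,0,0,0],[0.46,-0.65,0,0,0,0,0],[0.46,-0.65,0,0,0,0,0],[0.46,-0.65,0,0,0,0,0],[0.46,-0.65,0,0,0,0,0],[0.46,-0.65,0,0,0,0,0],[0.46,-0.65,0,0,0,0,0],[0.46,-0.65,0,0,0,0,0],[0.46,-0.65,0,0,0,0,0],[0.46,-0.65,0,0,0,0,0]]}}

```text
time: 3.75
tool_pos: [0.6072, -0.0609, 0.42]
tool_rot: [-0.001, -0.047, 0.999, 0.0]
contact_force: [-0.5, 0.6, 0.0]
gripper_width: 1.003
```

```bash
cat >> h.py <<'E'
from scipy.spatial.transform import Rotation as R
def cam(c):
    """returns frame, X_cam = Rm X + t"""
    s=monitor.state(); f=eyes.grab_frame(c)
    if c=='wrist':
        q=s['tool_rot']; T=np.eye(4); T[:3,:3]=R.from_quat([q[1],q[2],q[3],q[0]]).as_matrix(); T[:3,3]=s['tool_pos']
        M=np.linalg.inv(T@np.array(f['hand_eye'])); Rm,t=M[:3,:3],M[:3,3]
    else: Rm=cv2.Rodrigues(np.array(f['rvec'],float))[0]; t=np.array(f['tvec'],float).ravel()
    f['Rm'],f['t']=Rm,t; f['name']=c; return f
def proj(f,P): return cv2.projectPoints(np.array(P,float).reshape(-1,1,3),cv2.Rodrigues(f['Rm'])[0],f['t'],np.array(f['mtx']),np.array(f['dist']))[0][:,0]
def atz(f,uv,z):
    u=cv2.undistortPoints(np.array([[uv]],float),np.array(f['mtx']),np.array(f['dist']))[0,0]
    o=-f['Rm'].T@f['t']; d=f['Rm'].T@np.array([u[0],u[1],1]); return o+d*(z-o[2])/d[2]
def W(P,p=None):
    p=np.load('cab.npy') if p is None else p
    P=np.atleast_2d(P)/1000.; c,s=np.cos(p[2]),np.sin(p[2])
    return np.c_[p[0]+c*P[:,0]-s*P[:,1],p[1]+s*P[:,0]+c*P[:,1],P[:,2]]
PTS=dict(knob=(40,20,293),barF=(17,20,304),barB=(63,20,304),hook=(-19,20,269),pin=(-8,20,272),tFL=(0,100,240),tFR=(0,-100,240),tBL=(180,100,240),tBR=(180,-100,240),dFL=(-15,100,240),dFR=(-15,-100,240),htop=(-54,-75,230),bFR=(-15,-100,0),bFL=(-15,100,0))
E
python3 - <<'E'
from h import *
print(monitor.state()['joint_pos'].round(3), monitor.state()['tool_pos'])
f=cam('wrist'); save(f,'w1')
g=f['pixels'].copy()
for k,v in PTS.items():
    uv=proj(f,W(v))[0]; print(k,uv.round(1)); cv2.circle(g,tuple(int(x) for x in uv.clip(-999,2000)),3,(0,255,0),1)
cv2.imwrite('pics/w1o.png',g[:,:,::-1])
for n in ['knob','hook_tip','door_pull','jar_top']:
    for q in eyes.pinpoint(n,'wrist')[:2]: print(n,q)
E
```

```text
[-0.222 -0.019  1.336  0.     1.827 -1.887] [ 0.60715882 -0.06094321  0.42004163]
knob [312.7 228.7]
barF [312.5 213.3]
barB [312.7 251.6]
hook [312.6 172.8]
pin [312.7 182.8]
tFL [376.4 182.1]
tFR [218.3 182.6]
tBL [368.3 300.7]
tBR [232.3 300.9]
dFL [377.1 170.5]
dFR [216.9 171. ]
htop [236.2 138.3]
bFR [255.8 144.9]
bFL [353.4 144.6]
knob {'uv': [315.1, 227.3], 'p': 0.68}
knob {'uv': [369.9, 174.5], 'p': 0.22}
hook_tip {'uv': [315.6, 172.2], 'p': 0.65}
door_pull {'uv': [240.8, 134.8], 'p': 0.68}
door_pull {'uv': [316.4, 229.0], 'p': 0.46}
jar_top {'uv': [256.6, 256.2], 'p': 0.73}
```

View pics/w1o.png

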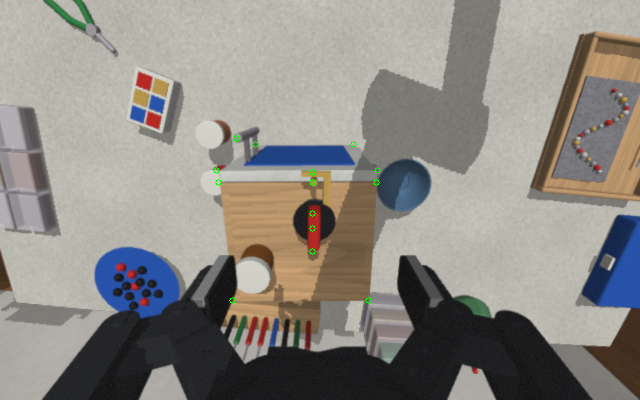

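The wrist view shows the model overlay close but about 2–4 px off (bar at (315,228), hook at (316,173), jar cap at (253,275)). I'll zoom in and refine with corner picks from this view.

```bash
python3 - <<'E'
from h import *
a=cv2.imread('pics/w1.png')
cv2.imwrite('pics/w1z.png',cv2.resize(a[120:310,205:390],None,fx=4,fy=3.15,interpolation=cv2.INTER_CUBIC) if 0 else cv2.resize(a[115:310,205:390],None,fx=3,fy=3,interpolation=cv2.INTER_CUBIC))
E
```

```text
(no output)
```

View pics/w1z.png

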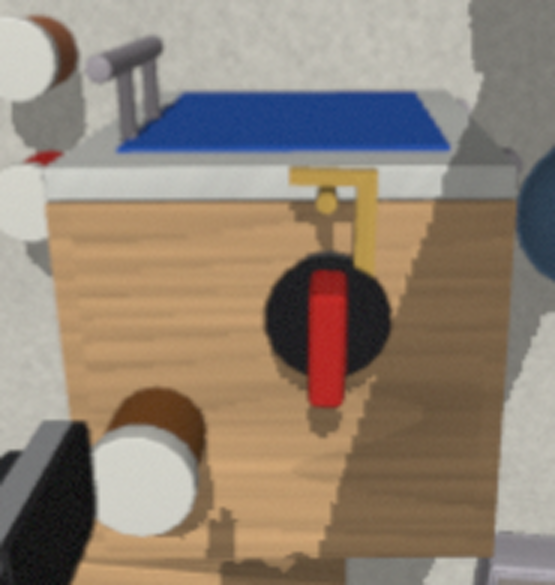

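```bash
python3 - <<'E'
from h import *
from scipy.optimize import least_squares
F=cam('wrist')
O={'tFR':(221,182.3),'tFL':(376,181),'tBL':(369.3,300.7),'dFR':(221,171),'dFL':(377.3,169.3),'barF':(314.7,212.7),'barB':(314,250),'pin':(314,182.7),'htop':(237.7,137.7)}
P=np.array([PTS[k] for k in O]);U=np.array(list(O.values()))
def r3(p): return (proj(F,W(P,p[:3])+([0,0,p[3]] if len(p)>3 else 0))-U).ravel()
for p0 in ([.62,-.084,.096],[.62,-.084,.096,0]):
    b=least_squares(r3,p0,loss='soft_l1'); print(b.x,b.cost); print(r3(b.x).reshape(-1,2).round(1).tolist())
    for k in('knob','htop'): print(k,W(PTS[k],b.x[:3]))
print(atz(F,(205+146/3,115+480/3),.29), W([[100,-50,0]]))
E
```

```text
[ 0.62025626 -0.08025547  0.10238832] 4.403727700046991
[[-0.9, -0.1], [1.4, 0.4], [0.2, -1.4], [-2.2, -0.3], [0.9, 0.5], [-0.7, -0.1], [0.3, 0.6], [0.1, -0.4], [0.1, 0.4]]
knob [[ 0.65800258 -0.05627183  0.293     ]]
htop [[ 0.57420477 -0.160382    0.23      ]]
[ 0.62097458 -0.08028211  0.10308196 -0.00242946] 3.761880240163909
[[-0.3, 0.0], [0.9, 0.4], [-0.1, -2.1], [-1.6, -0.1], [0.3, 0.6], [-0.8, -0.3], [0.3, 0.1], [0.0, -0.4], [0.6, 0.8]]
knob [[ 0.65870426 -0.05627229  0.293     ]]
htop [[ 0.57497869 -0.16044056  0.23      ]]
[ 0.7293957  -0.12407273  0.29      ] [[ 0.72490712 -0.1240763   0.        ]]
```

Call:
{"fn": "step_arm", "kwargs": {"motion": [[0.102,0.008,-0.17,0,0,0.004,0],[0.102,0.008,-0.17,0,0,0.004,0],[0.102,0.008,-0.17,0,0,0.004,0],[0.102,0.008,-0.17,0,0,0.004,0]]}}

```text
time: 4.45
tool_pos: [0.6573, -0.0553, 0.3348]
tool_rot: [-0.001, -0.051, 0.999, 0.0]
contact_force: [0.5, -0.6, 0.6]
gripper_width: 1.0
```

```bash
python3 - <<'E'
from h import *
f=cam('wrist'); save(f,'w2'); print(monitor.state()['tool_pos'])
g=f['pixels'].copy()
for k,v in PTS.items():
    uv=proj(f,W(v,[.6206,-.0802,.1027]))[0]; print(k,uv.round(1)); cv2.circle(g,tuple(int(x) for x in uv.clip(-999,2000)),3,(0,255,0),1)
cv2.imwrite('pics/w2o.png',g[:,:,::-1])
s=monitor.state()['tool_pos']; print('tcp',proj(f,[s]))
for n in ['knob','hook_tip']:
    for q in eyes.pinpoint(n,'wrist')[:2]: print(n,q)
E
```

```text
[ 0.6578636  -0.05554228  0.33757862]
knob [314.8 215.5]
barF [314.7 191.7]
barB [314.8 248.2]
hook [314.8 136.2]
pin [314.8 150.5]
tFL [401.6 153.9]
tFR [185.6 154.1]
tBL [386.2 313.3]
tBR [209.4 313.2]
dFL [403.1 137.4]
dFR [183.3 137.7]
htop [209.6  92.5]
bFR [245.6 122.1]
bFL [362.5 122. ]
tcp [[315.53503192 240.67047277]]
knob {'uv': [310.9, 210.8], 'p': 0.81}
hook_tip {'uv': [314.1, 138.2], 'p': 0.56}
```

View pics/w2o.png

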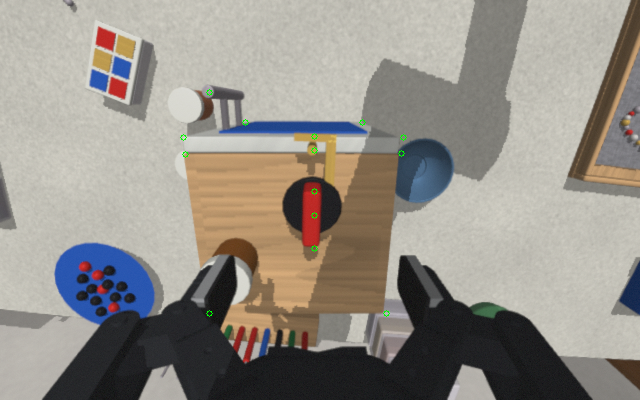

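Call:
{"fn": "step_arm", "kwargs": {"motion": [[0,-0.005,-0.06,0,0,0,0],[0,-0.005,-0.112,0,0,0,0],[0,-0.005,-0.112,0,0,0,100],[0,-0.005,-0.112,0,0,0,150],[0,-0.005,-0.112,0,0,0,150],[0,-0.005,-0.112,0,0,0,150]]}}

```text
time: 5.2
tool_pos: [0.6588, -0.0587, 0.283]
tool_rot: [0.002, -0.051, 0.999, -0.001]
contact_force: [1.1, 0.1, -0.2]
gripper_width: 0.414
```

```bash
python3 - <<'E'
from h import *
f=cam('wrist'); save(f,'w3')
for i in range(3): 
  s=monitor.state(); print(s['tool_pos'],s['contact_force'],s['gripper_width']); eyes.grab_frame('side')
E
```

```text
[ 0.65869792 -0.05870277  0.28238898] [-0.49732287 -0.28060778 -0.19289876] 0.41173336331361843
[ 0.65852187 -0.05865872  0.28180359] [0.03637869 0.53084949 0.93299474] 0.409671776583464
[ 0.6583601  -0.05862598  0.28134016] [ 0.27161897 -0.85786207 -0.47911772] 0.4109803172543854
```

View pics/w3.png

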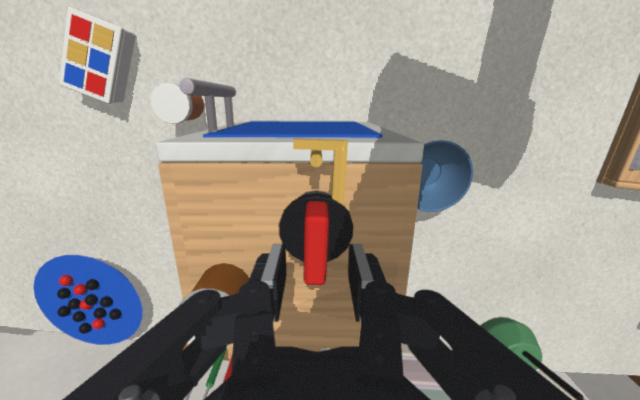

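```bash
python3 - <<'E'
from h import *
f=cam('wrist'); s=monitor.state(); t=s['tool_pos']
q=s['tool_rot']; Rt=R.from_quat([q[1],q[2],q[3],q[0]]).as_matrix()
for dx in (-.011,0,.011):
  for dy in (-.0175,.0175): print(dx,dy,proj(f,[t+Rt@[dx,dy,-.008]])[0].round(1))
for z in (.274,.293,.304): print(z,proj(f,[[t[0],t[1],z]]).round(1))
for k in('barF','barB'): print(k,proj(f,W(PTS[k],[.6206,-.082,.1027])).round(1))
print(atz(f,(316,228),.274),atz(f,(316,284),.304),atz(f,(316,205),.304))
a=cv2.imread('pics/w3.png'); cv2.imwrite('pics/w3z.png',cv2.resize(a[180:350,230:400],None,fx=3.5,fy=3.5,interpolation=cv2.INTER_CUBIC))
E
```

```text
-0.011 -0.0175 [288.7 258.8]
-0.011 0.0175 [343.6 258.8]
0 -0.0175 [288.1 243.3]
0 0.0175 [344.2 243.3]
0.011 -0.0175 [287.5 227.1]
0.011 0.0175 [344.7 227.1]
0.274 [[316.2 233.2]]
0.293 [[316.1 246.7]]
0.304 [[316.  255.9]]
barF [[316.9 219.2]]
barB [[317.  290.1]]
[ 0.65430923 -0.05905346  0.274     ] [ 0.67700222 -0.05667119  0.304     ] [ 0.62729739 -0.06168647  0.304     ]
```

View pics/w3z.png

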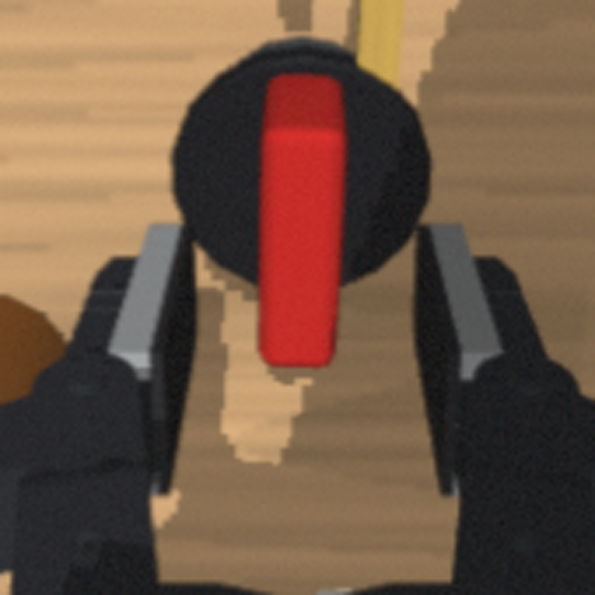

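The disc centre is at about (316,228) and the bar is centred between the pads to within 1 mm. I'll nudge x by −2.5 mm and close.

Call:
{"fn": "step_arm", "kwargs": {"motion": [[-0.005,0,0,0,0,0,150],[-0.005,0,0,0,0,0,255],[-0.005,0,0,0,0,0,255],[-0.005,0,0,0,0,0,255],[-0.005,0,0,0,0,0,255],[-0.005,0,0,0,0,0,255]]}}

```text
time: 6.05
tool_pos: [0.6554, -0.0585, 0.28]
tool_rot: [-0.0, -0.051, 0.999, -0.0]
contact_force: [-0.2, -1.1, -0.4]
gripper_width: 0.0
```

```bash
cat > st.py <<'E'
from h import *
for i in range(3):
  s=monitor.state(); print(s['tool_pos'].round(4),s['contact_force'].round(1),s['ft_torque'].round(2),round(s['gripper_width'],3),s['joint_pos'].round(2)); f=cam('wrist')
import sys; save(f,sys.argv[1])
E
python3 st.py w4
```

```text
[ 0.6554 -0.0585  0.28  ] [-0.2 -1.1 -0.4] [ 0.01 -0.04  0.01] 0.0 [-0.2   0.1   1.44 -0.    1.6  -1.87]
[ 0.6554 -0.0585  0.28  ] [-0.1  0.   0.3] [ 0.03 -0.03 -0.02] -0.002 [-0.2   0.1   1.44 -0.    1.6  -1.87]
[ 0.6554 -0.0585  0.28  ] [-0.3  0.3  0.2] [0.01 0.02 0.02] 0.002 [-0.2   0.1   1.44  0.    1.6  -1.87]
```

View pics/w4.png

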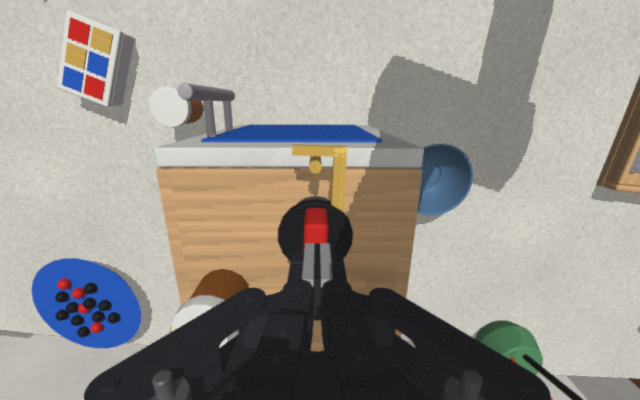

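```bash
python3 - <<'E'
from h import *
a=cv2.imread('pics/w4.png'); cv2.imwrite('pics/w4z.png',cv2.resize(a[180:330,240:390],None,fx=4,fy=4,interpolation=cv2.INTER_CUBIC))
f=cam('side'); save(f,'s4'); a=cv2.imread('pics/s4.png'); cv2.imwrite('pics/s4z.png',cv2.resize(a[100:260,270:430],None,fx=3.7,fy=3.7,interpolation=cv2.INTER_CUBIC))
E
```

```text
(no output)
```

View pics/w4z.png

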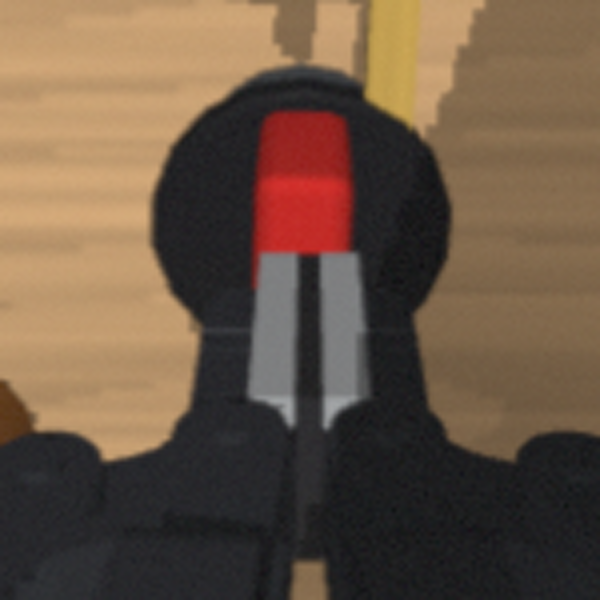

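View pics/s4z.png

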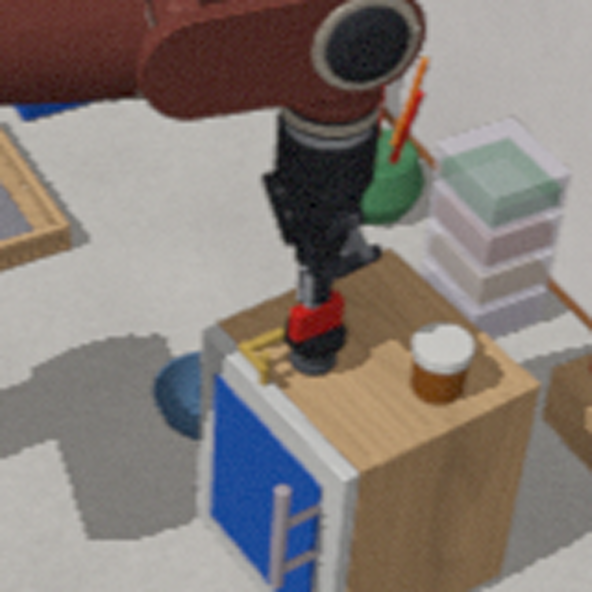

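```bash
python3 - <<'E'
from h import *
f=cam('wrist'); s=monitor.state(); t=s['tool_pos']
q=s['tool_rot']; Rt=R.from_quat([q[1],q[2],q[3],q[0]]).as_matrix()
for b in (0,.01,.015,.02,.025,.03,.04):
  print(b,[proj(f,[t+Rt@[dx,0,-b]])[0].round(1).tolist() for dx in (-.011,.011)])
g=cam('side')
for z in (.28,.293,.304,.31,.32): print(z,proj(g,[[t[0],t[1],z]])[0].round(1))
print(np.array(f['hand_eye']).round(4))
E
```

```text
0 [[316.1, 252.9], [316.1, 222.3]]
0.01 [[316.1, 260.8], [316.1, 228.8]]
0.015 [[316.1, 265.0], [316.0, 232.4]]
0.02 [[316.1, 269.5], [316.0, 236.1]]
0.025 [[316.0, 274.3], [316.0, 240.1]]
0.03 [[316.0, 279.3], [316.0, 244.4]]
0.04 [[316.0, 290.4], [315.9, 253.7]]
0.28 [354.4 187. ]
0.293 [354.6 183.8]
0.304 [354.9 181. ]
0.31 [355.  179.5]
0.32 [355.2 176.9]
[[-2.000e-04 -9.472e-01 -3.207e-01  8.260e-02]
 [ 1.000e+00 -2.000e-04 -2.000e-04  5.000e-04]
 [ 1.000e-04 -3.207e-01  9.472e-01 -1.669e-01]
 [ 0.000e+00  0.000e+00  0.000e+00  1.000e+00]]
```

```bash
python3 - <<'E'
from h import *
a=cv2.imread('pics/w4.png'); cv2.imwrite('pics/w4y.png',cv2.resize(a[110:240,140:440],None,fx=2.6,fy=2.6,interpolation=cv2.INTER_CUBIC))
f=cam('wrist')
for k in PTS: print(k,proj(f,W(PTS[k],[.6202,-.082,.1027])).round(1))
print(atz(f,(1,1),0),-f['Rm'].T@f['t'])
E
```

```text
knob [[316.5 251.3]]
barF [[316.4 223.8]]
barB [[316.5 294.3]]
hook [[316.4 148.1]]
pin [[316.4 166.5]]
tFL [[424.2 168. ]]
tFR [[155.8 168.5]]
tBL [[400.8 354. ]]
tBR [[191.2 353.7]]
dFL [[426.6 147.8]]
dFR [[152.2 148.4]]
htop [[184.4  91.7]]
bFR [[238.2 124.9]]
bFL [[369.  124.6]]
[ 0.4765945  -0.51983571  0.        ] [ 0.57315186 -0.06644573  0.44683982]
```

View pics/w4y.png

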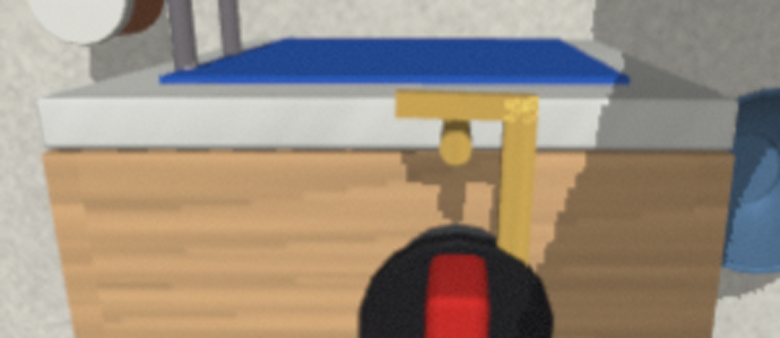

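The fingers shut above the bar: the wrist and side views both put the tips near z≈0.305, although the reported TCP is 0.28. So the real tips sit about 25 mm above the reported TCP. I'll reopen to about 35 mm and go down in small steps, watching the force.

Call:
{"fn": "step_arm", "kwargs": {"motion": [[0,0,0,0,0,0,150],[0,0,0,0,0,0,150],[0,0,0,0,0,0,150],[0,0,0,0,0,0,150],[0,0,-0.01,0,0,0,150],[0,0,-0.02,0,0,0,150],[0,0,-0.02,0,0,0,150]]}}

```text
time: 7.1
tool_pos: [0.6548, -0.0584, 0.2684]
tool_rot: [-0.001, -0.051, 0.999, 0.0]
contact_force: [-0.1, 0.3, -0.6]
gripper_width: 0.413
```

```bash
python3 st.py w5;python3 - <<'E'
from h import *
a=cv2.imread('pics/w5.png'); cv2.imwrite('pics/w5z.png',cv2.resize(a[180:350,230:400],None,fx=3.5,fy=3.5,interpolation=cv2.INTER_CUBIC))
E
```

```text
[ 0.6548 -0.0584  0.2684] [-0.1  0.3 -0.6] [-0.02 -0.07  0.02] 0.413 [-0.2   0.1   1.46 -0.    1.58 -1.87]
[ 0.655  -0.0584  0.2689] [ 0.1 -0.2  0.3] [-0.02 -0.04  0.  ] 0.414 [-0.2   0.1   1.46 -0.    1.58 -1.87]
[ 0.6552 -0.0585  0.2694] [ 0.1 -0.4 -0.6] [-0.02  0.03  0.05] 0.415 [-0.2   0.1   1.46 -0.    1.58 -1.87]
```

View pics/w5z.png

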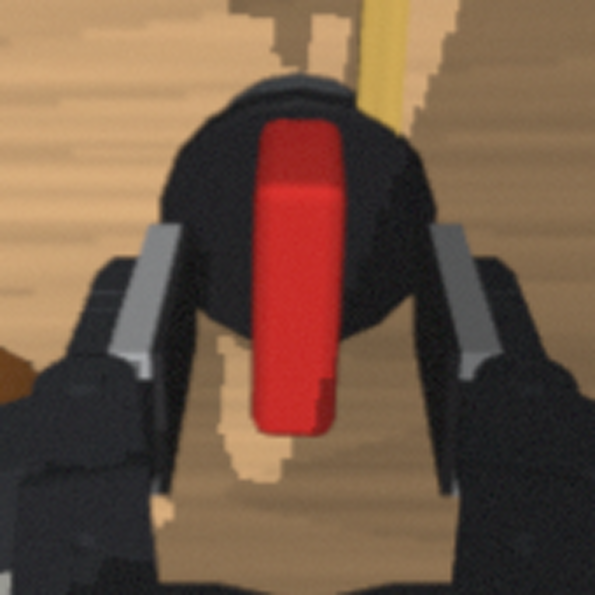

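Call:
{"fn": "step_arm", "kwargs": {"motion": [[0,-0.002,-0.008,0,0,0,150],[0,-0.002,-0.016,0,0,0,150],[0,-0.002,-0.02,0,0,0,150],[0,-0.002,-0.02,0,0,0,150]]}}

```text
time: 7.65
tool_pos: [0.6551, -0.0595, 0.2592]
tool_rot: [-0.001, -0.051, 0.999, 0.0]
contact_force: [0.2, 0.4, 0.1]
gripper_width: 0.412
```

```bash
python3 st.py w6;python3 - <<'E'
from h import *
a=cv2.imread('pics/w6.png'); cv2.imwrite('pics/w6z.png',cv2.resize(a[180:350,230:400],None,fx=3.5,fy=3.5,interpolation=cv2.INTER_CUBIC))
E
```

```text
[ 0.6551 -0.0595  0.2592] [0.2 0.4 0.1] [ 0.    0.02 -0.05] 0.412 [-0.2   0.1   1.47 -0.    1.57 -1.88]
[ 0.6553 -0.0595  0.2596] [-0.2  0.6 -0.1] [-0.03 -0.   -0.  ] 0.411 [-0.2   0.1   1.47  0.    1.57 -1.88]
[ 0.6554 -0.0595  0.2599] [ 0.1 -0.1  0.9] [-0.02 -0.01 -0.02] 0.41 [-0.2   0.1   1.47 -0.    1.57 -1.88]
```

View pics/w6z.png

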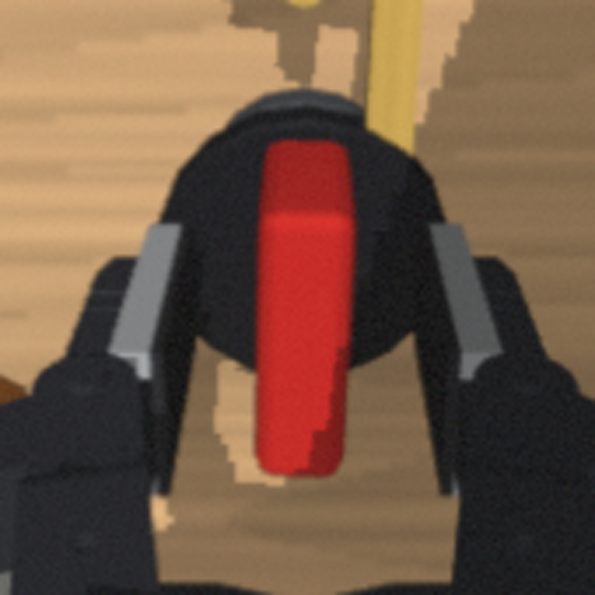

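Call:
{"fn": "step_arm", "kwargs": {"motion": [[0,-0.001,-0.008,0,0,0,150],[0,-0.001,-0.008,0,0,0,150],[0,-0.001,-0.008,0,0,0,255],[0,-0.001,-0.008,0,0,0,255],[0,-0.001,-0.008,0,0,0,255],[0,-0.001,-0.008,0,0,0,255],[0,-0.001,-0.008,0,0,0,255]]}}

```text
time: 8.5
tool_pos: [0.6553, -0.0599, 0.2561]
tool_rot: [-0.0, -0.051, 0.999, 0.0]
contact_force: [-0.9, 0.0, 0.6]
gripper_width: 0.151
```

```bash
python3 st.py w7;python3 - <<'E'
from h import *
a=cv2.imread('pics/w7.png'); cv2.imwrite('pics/w7z.png',cv2.resize(a[180:350,230:400],None,fx=3.5,fy=3.5,interpolation=cv2.INTER_CUBIC))
E
```

```text
[ 0.6553 -0.0599  0.2561] [-0.9  0.   0.6] [0.11 0.26 0.02] 0.151 [-0.2   0.11  1.47  0.    1.56 -1.88]
[ 0.6553 -0.06    0.2561] [-0.7  1.2  0.5] [ 0.06  0.21 -0.  ] 0.149 [-0.2   0.11  1.47  0.    1.56 -1.88]
[ 0.6553 -0.06    0.2561] [-1.5  1.3  1.2] [0.12 0.24 0.01] 0.151 [-0.2   0.11  1.47  0.    1.56 -1.88]
```

View pics/w7z.png

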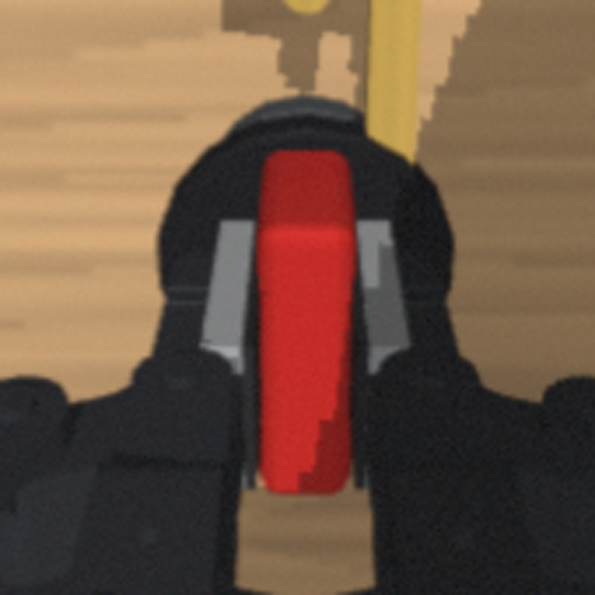

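The bar is now between the pads (opening 0.15, about 13 mm). Pressing down gradually.

Call:
{"fn": "step_arm", "kwargs": {"motion": [[0,0,-0.006,0,0,0,255],[0,0,-0.012,0,0,0,255],[0,0,-0.016,0,0,0,255],[0,0,-0.016,0,0,0,255]]}}

```text
time: 9.05
tool_pos: [0.6555, -0.06, 0.2494]
tool_rot: [0.0, -0.051, 0.999, -0.0]
contact_force: [-3.6, 1.7, 7.2]
gripper_width: 0.151
```

```bash
python3 st.py w8
```

```text
[ 0.6555 -0.06    0.2494] [-3.6  1.7  7.2] [ 0.34  0.81 -0.07] 0.151 [-0.2   0.11  1.48  0.    1.55 -1.88]
[ 0.6555 -0.06    0.2496] [-4.   1.7  7.2] [ 0.28  0.85 -0.02] 0.153 [-0.2   0.11  1.48  0.    1.55 -1.88]
[ 0.6555 -0.06    0.2498] [-4.7  0.9  7.3] [0.27 0.88 0.01] 0.149 [-0.2   0.11  1.48  0.    1.55 -1.88]
```

Call:
{"fn": "step_arm", "kwargs": {"motion": [[0,0,-0.004,0,0,0,255],[0,0,-0.007,0,0,0,255],[0,0,-0.007,0,0,0,255]]}}

```text
time: 9.5
tool_pos: [0.6555, -0.06, 0.2471]
tool_rot: [0.001, -0.051, 0.999, -0.0]
contact_force: [-5.6, 1.9, 9.3]
gripper_width: 0.151
```

```bash
python3 st.py w9
```

```text
[ 0.6555 -0.06    0.2471] [-5.6  1.9  9.3] [0.29 1.09 0.03] 0.151 [-0.2   0.11  1.49  0.    1.55 -1.88]
[ 0.6555 -0.06    0.2471] [-5.1  2.5  9.1] [0.24 1.08 0.03] 0.145 [-0.2   0.11  1.49 -0.    1.55 -1.88]
[ 0.6555 -0.06    0.2471] [-5.3  1.7  9.4] [ 0.28  1.02 -0.02] 0.151 [-0.2   0.11  1.49 -0.    1.55 -1.88]
```

Call:
{"fn": "step_arm", "kwargs": {"motion": [[0,0,-0.001,0,0,-0.05,255],[0,0,-0.001,0,0,-0.13,255],[0,0,-0.001,0,0,-0.2,255],[0,0,-0.001,0,0,-0.27,255],[0,0,-0.001,0,0,-0.27,255]]}}

```text
time: 10.15
tool_pos: [0.6557, -0.0587, 0.247]
tool_rot: [0.001, 0.152, 0.988, 0.001]
contact_force: [-4.8, 4.4, 11.3]
gripper_width: 0.151
```

```bash
python3 st.py w10
```

```text
[ 0.6557 -0.0587  0.247 ] [-4.8  4.4 11.3] [0.93 1.05 0.02] 0.151 [-0.2   0.11  1.49  0.    1.55 -1.47]
[ 0.6557 -0.0586  0.247 ] [-5.1  4.4 10.5] [ 0.9   1.09 -0.06] 0.152 [-0.2   0.11  1.49  0.    1.55 -1.47]
[ 0.6557 -0.0587  0.247 ] [-5.5  4.6 11. ] [ 0.89  1.04 -0.  ] 0.149 [-0.2   0.11  1.49  0.    1.55 -1.47]
```

View pics/w10.png

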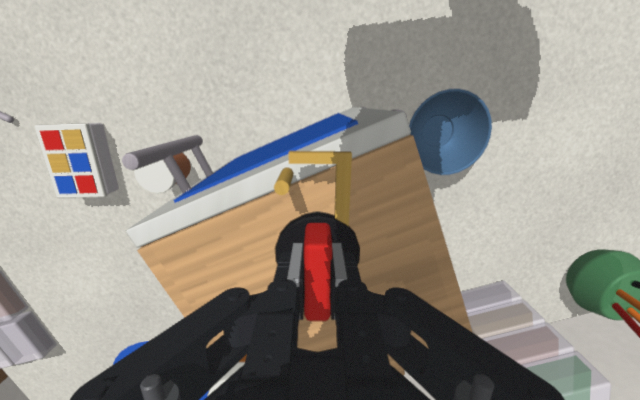

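The knob turns with the hand: in the wrist view the hook tip at (295,157) has left the pin at (284,180). Forces are low, so I'll continue the turn.

Call:
{"fn": "step_arm", "kwargs": {"motion": [[0,0,0,0,0,-0.09,255],[0,0,0,0,0,-0.18,255],[0,0,0,0,0,-0.27,255],[0,0,0,0,0,-0.36,255],[0,0,0,0,0,-0.45,255],[0,0,0,0,0,-0.5,255]]}}

```text
time: 10.9
tool_pos: [0.6572, -0.0568, 0.2472]
tool_rot: [0.001, 0.503, 0.864, 0.004]
contact_force: [0.7, 10.3, 9.0]
gripper_width: 0.148
```

```bash
python3 st.py w11
```

```text
[ 0.6572 -0.0568  0.2472] [ 0.7 10.3  9. ] [1.82 0.14 0.04] 0.148 [-0.2   0.11  1.49  0.01  1.54 -0.72]
[ 0.6572 -0.0567  0.2471] [-0.   9.7  9.6] [1.71 0.24 0.06] 0.151 [-0.2   0.11  1.49  0.01  1.54 -0.72]
[ 0.6571 -0.0568  0.2472] [-0.8  9.5  8.9] [ 1.74  0.3  -0.01] 0.149 [-0.2   0.11  1.49  0.01  1.54 -0.72]
```

Call:
{"fn": "step_arm", "kwargs": {"motion": [[0,0.002,-0.001,0,0,-0.06,255],[0,0.004,-0.001,0,0,-0.14,255],[0,0.005,-0.001,0,0,-0.22,255],[0,0.006,-0.001,0,0,-0.29,255],[0,0.006,-0.001,0,0,-0.31,255],[0,0.006,-0.001,0,0,-0.31,255]]}}

```text
time: 11.65
tool_pos: [0.6586, -0.056, 0.2475]
tool_rot: [0.003, 0.688, 0.726, 0.004]
contact_force: [3.6, 4.3, 8.9]
gripper_width: 0.151
```

```bash
python3 st.py w12
```

```text
[ 0.6586 -0.056   0.2475] [3.6 4.3 8.9] [ 0.78 -0.51  0.03] 0.151 [-0.2   0.11  1.49  0.    1.54 -0.25]
[ 0.6586 -0.056   0.2475] [2.8 4.2 9.5] [ 0.75 -0.48  0.03] 0.151 [-0.2   0.11  1.49  0.    1.54 -0.25]
[ 0.6586 -0.056   0.2475] [3.6 4.8 9. ] [ 0.76 -0.48  0.06] 0.152 [-0.2   0.11  1.49  0.    1.54 -0.25]
```

View pics/w12.png

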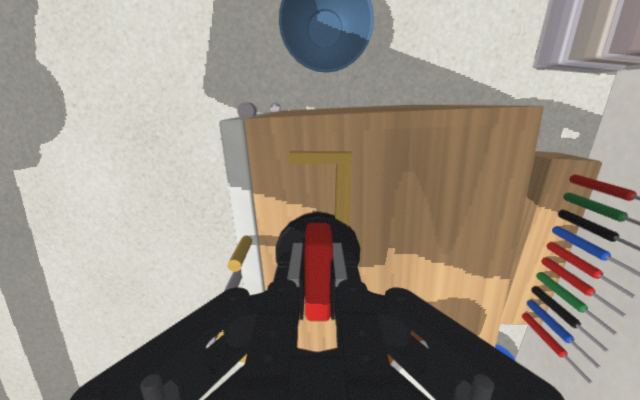

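The turn is about 1.62 rad, and the hook now lies to the cabinet's left, at (290–350,158) in the wrist view. I'll let it rise, then open partway and lift.

Call:
{"fn": "step_arm", "kwargs": {"motion": [[0,0,0.007,0,0,0,255],[0,0,0.014,0,0,0,255],[0,0,0.02,0,0,0,255],[0,0,0.021,0,0,0,255],[0,0,0.021,0,0,0,150],[0,0,0.021,0,0,0,130],[0,0,0.021,0,0,0,130],[0,0,0.06,0,0,0,130],[0,0,0.12,0,0,0,130],[0,0,0.14,0,0,0,130]]}}

```text
time: 12.8
tool_pos: [0.6564, -0.0575, 0.3167]
tool_rot: [0.002, 0.688, 0.725, 0.001]
contact_force: [0.3, 0.2, -0.1]
gripper_width: 0.49
```

```bash
python3 st.py w13; python3 - <<'E'
from h import *
for c in ('side','scene'):
  f=cam(c); save(f,c+'13')
a=cv2.imread('pics/side13.png'); cv2.imwrite('pics/s13z.png',cv2.resize(a[120:280,290:450],None,fx=3.7,fy=3.7,interpolation=cv2.INTER_CUBIC))
E
```

```text
[ 0.6564 -0.0575  0.3167] [ 0.3  0.2 -0.1] [ 0.02  0.01 -0.03] 0.49 [-0.2   0.09  1.39 -0.    1.66 -0.25]
[ 0.6567 -0.0575  0.3177] [ 0.3 -0.2  2.1] [-0.01  0.03  0.  ] 0.492 [-0.2   0.09  1.39 -0.    1.65 -0.25]
[ 0.6563 -0.0574  0.3158] [ 0.2 -0.2  0.2] [ 0.   -0.02 -0.05] 0.49 [-0.2   0.09  1.4  -0.    1.65 -0.25]
```

View pics/w13.png

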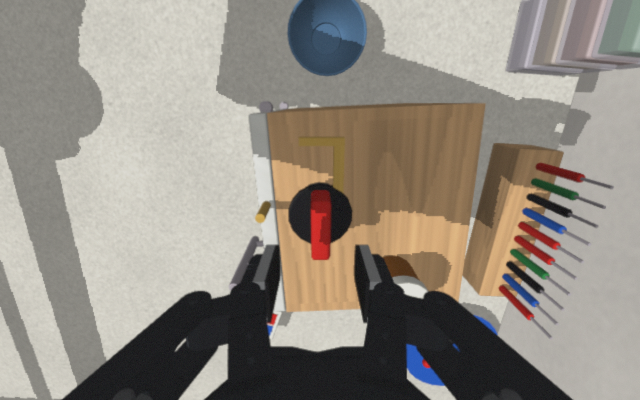

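View pics/s13z.png

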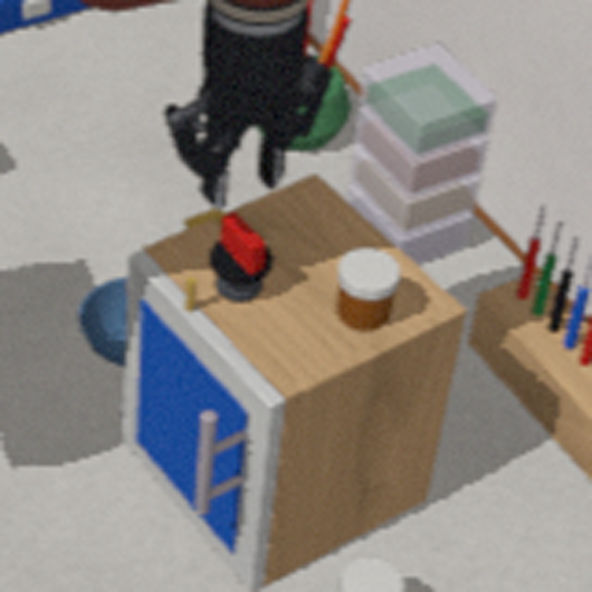

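The knob stands up with the bar crosswise and the hook off to the left. The pin at (262,212) is free and the door is shut. Next I'll move above the handle while turning the hand back.

Call:
{"fn": "step_arm", "kwargs": {"motion": [[-0.02,-0.03,0,0,0,0.09,0],[-0.05,-0.06,0,0,0,0.18,0],[-0.08,-0.1,0,0,0,0.27,0],[-0.11,-0.15,0,0,0,0.36,0],[-0.167,-0.209,0,0,0,0.45,0],[-0.167,-0.209,0,0,0,0.54,0],[-0.167,-0.209,0,0,0,0.63,0],[-0.167,-0.209,0,0,0,0.72,0],[-0.167,-0.209,0,0,0,0.81,0],[-0.167,-0.209,0,0,0,0.9,0]]}}

```text
time: 14.05
tool_pos: [0.5712, -0.1614, 0.3112]
tool_rot: [-0.002, 0.081, 0.997, 0.0]
contact_force: [0.1, 0.6, 0.4]
gripper_width: 0.998
```

Call:
{"fn": "step_arm", "kwargs": {"motion": [[0,0,-0.033,0,0,0.09,110],[0,0,-0.033,0,0,0.18,110],[0,0,-0.033,0,0,0.18,110],[0,0,-0.033,0,0,0.18,110]]}}

```text
time: 14.45
tool_pos: [0.5715, -0.1614, 0.2958]
tool_rot: [-0.001, -0.049, 0.999, 0.0]
contact_force: [0.1, -0.1, 0.7]
gripper_width: 0.57
```

```bash
python3 st.py w14; python3 - <<'E'
from h import *
f=cam('wrist')
for k in PTS: print(k,proj(f,W(PTS[k],[.6206,-.082,.1027])).round(1))
print(eyes.pinpoint('door_pull','wrist')[:2])
E
```

```text
[ 0.5715 -0.1614  0.2958] [ 0.1 -0.1  0.7] [0.02 0.02 0.04] 0.57 [-0.4  -0.06  1.57 -0.    1.63 -2.07]
[ 0.5717 -0.1615  0.2964] [0.7 0.3 0.3] [0.03 0.02 0.04] 0.566 [-0.4  -0.06  1.57 -0.    1.63 -2.07]
[ 0.5719 -0.1615  0.2968] [-0.1 -0.1  0.2] [-0.01 -0.01  0.03] 0.567 [-0.4  -0.06  1.57 -0.    1.63 -2.07]
knob [[437.2 346.7]]
barF [[447.8 334.3]]
barB [[438.5 380.9]]
hook [[435.6 264.5]]
pin [[435.2 278.6]]
tFL [[506.9 264.9]]
tFR [[287.9 266.2]]
tBL [[471.1 403.4]]
tBR [[293.9 405.3]]
dFL [[510.5 250.3]]
dFR [[287.3 251.5]]
htop [[315.3 206.3]]
bFR [[301.3 181.3]]
bFL [[419.6 181.1]]
[{'uv': [317.0, 197.8], 'p': 0.83}]
```

View pics/w14.png

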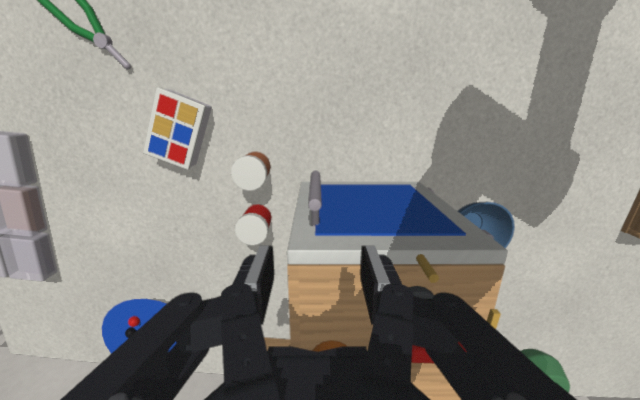

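Call:
{"fn": "step_arm", "kwargs": {"motion": [[0.003,0,-0.08,0,0,0,110],[0.003,0,-0.15,0,0,0,110],[0.003,0,-0.2,0,0,0,110],[0.003,0,-0.22,0,0,0,110],[0.003,0,-0.22,0,0,0,110]]}}

```text
time: 15.2
tool_pos: [0.5726, -0.1612, 0.1854]
tool_rot: [-0.001, -0.051, 0.999, 0.001]
contact_force: [-0.5, -0.5, -0.3]
gripper_width: 0.567
```

```bash
python3 st.py w15; python3 - <<'E'
from h import *
f=cam('side'); save(f,'s15')
a=cv2.imread('pics/s15.png'); cv2.imwrite('pics/s15z.png',cv2.resize(a[140:300,270:430],None,fx=3.7,fy=3.7,interpolation=cv2.INTER_CUBIC))
E
```

```text
[ 0.5726 -0.1612  0.1854] [-0.5 -0.5 -0.3] [ 0.02 -0.02 -0.01] 0.567 [-0.4  -0.    1.7  -0.    1.44 -2.07]
[ 0.5736 -0.1616  0.1874] [0.2 0.2 0.4] [-0.01 -0.02 -0.04] 0.569 [-0.4  -0.    1.7   0.    1.44 -2.07]
[ 0.5743 -0.1619  0.1887] [0.6 0.8 1.8] [-0.06  0.02 -0.03] 0.572 [-0.4  -0.    1.7  -0.    1.44 -2.07]
```

View pics/w15.png

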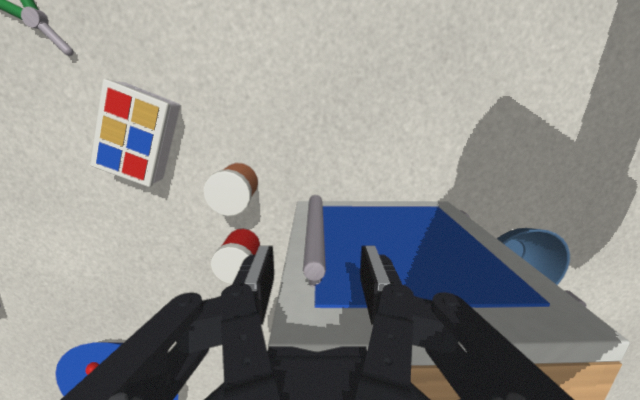

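View pics/s15z.png

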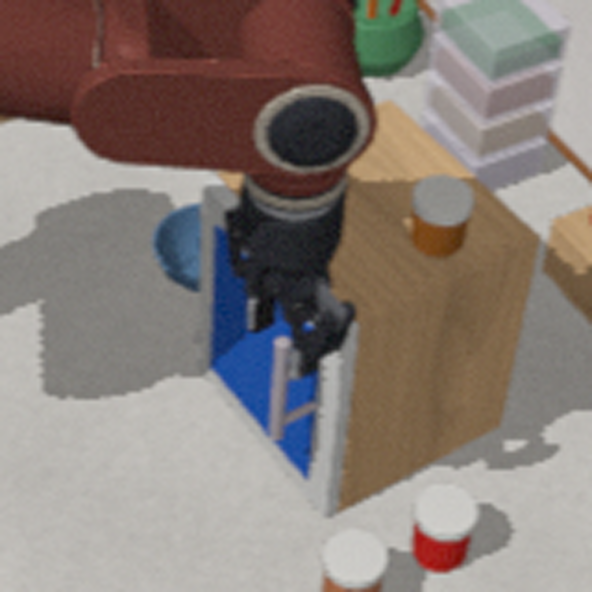

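Call:
{"fn": "step_arm", "kwargs": {"motion": [[0,0,-0.01,0,0,0,110],[0,0,-0.02,0,0,0,110],[0,0,-0.02,0,0,0,255],[0,0,-0.02,0,0,0,255],[0,0,-0.02,0,0,0,255],[0,0,-0.02,0,0,0,255],[0,0,-0.02,0,0,0,255]]}}

```text
time: 16.1
tool_pos: [0.5731, -0.1634, 0.1771]
tool_rot: [-0.0, -0.05, 0.999, -0.002]
contact_force: [-0.1, -6.0, -0.9]
gripper_width: 0.117
```

```bash
python3 st.py w16; python3 - <<'E'
from h import *
f=cam('side'); save(f,'s16')
a=cv2.imread('pics/s16.png'); cv2.imwrite('pics/s16z.png',cv2.resize(a[140:300,270:430],None,fx=3.7,fy=3.7,interpolation=cv2.INTER_CUBIC))
E
```

```text
[ 0.5731 -0.1634  0.1771] [-0.1 -6.  -0.9] [-0.82  0.15 -0.05] 0.117 [-0.4   0.    1.71 -0.    1.43 -2.07]
[ 0.5731 -0.1634  0.1771] [-1.5 -5.3 -1.9] [-0.8   0.13  0.01] 0.12 [-0.4   0.    1.71 -0.    1.43 -2.07]
[ 0.5731 -0.1634  0.1771] [-0.3 -5.  -1.9] [-0.73  0.15 -0.1 ] 0.114 [-0.4   0.    1.71 -0.    1.43 -2.07]
```

View pics/w16.png

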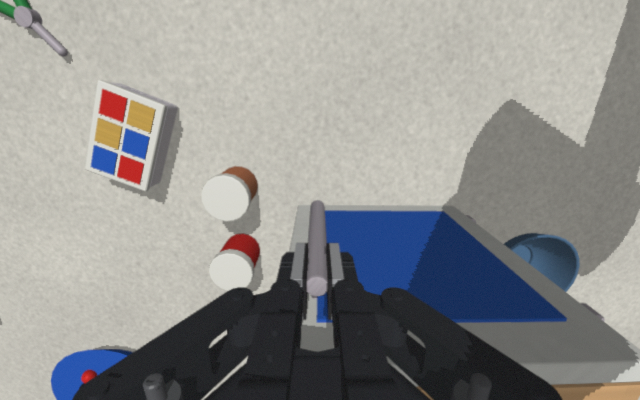

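View pics/s16z.png

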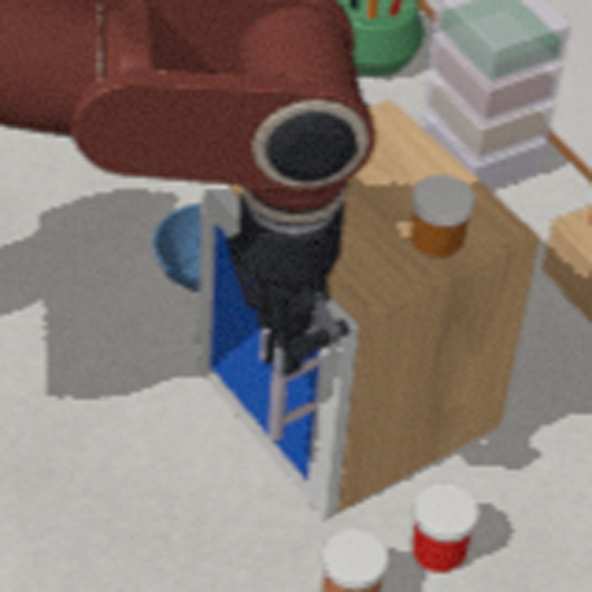

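The bar is held (opening 0.117) and the hand is at the predicted handle spot. Computing the arc waypoints.

```bash
python3 - <<'E'
import numpy as np
r=np.array([-.0376,-.1795])
for t in np.arange(0,1.75,.1):
    c,s=np.cos(t),np.sin(t); v=np.array([c*r[0]+s*r[1],-s*r[0]+c*r[1]])-r+[0,-.001]
    print(round(t,2),(v/.5).round(3),round(-t/1.5,3))
E
```

```text
0.0 [ 0.    -0.002] -0.0
0.1 [-0.035  0.007] -0.067
0.2 [-0.07  0.02] -0.133
0.3 [-0.103  0.036] -0.2
0.4 [-0.134  0.056] -0.267
0.5 [-0.163  0.078] -0.333
0.6 [-0.19   0.103] -0.4
0.7 [-0.214  0.131] -0.467
0.8 [-0.235  0.161] -0.533
0.9 [-0.253  0.193] -0.6
1.0 [-0.268  0.226] -0.667
1.1 [-0.279  0.261] -0.733
1.2 [-0.287  0.297] -0.8
1.3 [-0.291  0.333] -0.867
1.4 [-0.291  0.37 ] -0.933
1.5 [-0.288  0.407] -1.0
1.6 [-0.281  0.443] -1.067
1.7 [-0.271  0.478] -1.133
```

Call:
{"fn": "step_arm", "kwargs": {"motion": [[-0.018,0.002,0,0,0,-0.033,255],[-0.035,0.007,0,0,0,-0.067,255],[-0.07,0.02,0,0,0,-0.133,255],[-0.103,0.036,0,0,0,-0.2,255],[-0.134,0.056,0,0,0,-0.267,255],[-0.134,0.056,0,0,0,-0.267,255]]}}

```text
time: 16.9
tool_pos: [0.505, -0.1334, 0.1771]
tool_rot: [-0.0, 0.149, 0.989, -0.001]
contact_force: [-2.3, -4.3, -1.0]
gripper_width: 0.12
```

```bash
python3 st.py w17
```

```text
[ 0.505  -0.1334  0.1771] [-2.3 -4.3 -1. ] [-0.33  0.29 -0.06] 0.12 [-0.4  -0.18  1.88 -0.    1.44 -1.67]
[ 0.5056 -0.1339  0.1771] [-2.7 -2.9 -0.2] [-0.41  0.39 -0.01] 0.114 [-0.4  -0.17  1.88 -0.    1.44 -1.67]
[ 0.506  -0.1342  0.1771] [-3.6 -4.1 -0.5] [-0.41  0.44 -0.05] 0.114 [-0.4  -0.17  1.88 -0.    1.44 -1.67]
```

View pics/w17.png

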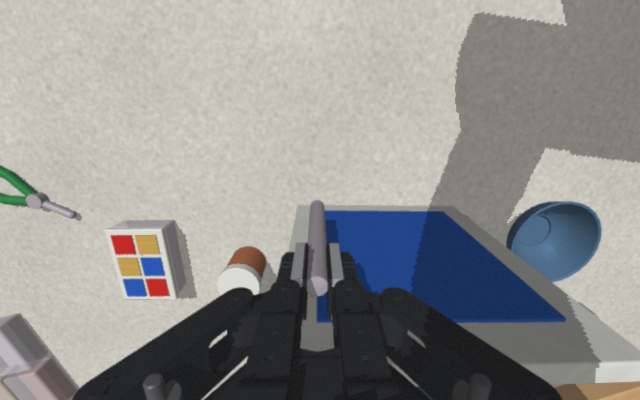

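The door follows with small forces. In the wrist view the bar stays at (317,250), held in the pads. Continuing the arc.

Call:
{"fn": "step_arm", "kwargs": {"motion": [[-0.029,0.022,0,0,0,-0.066,255],[-0.056,0.047,0,0,0,-0.133,255],[-0.08,0.075,0,0,0,-0.2,255],[-0.101,0.105,0,0,0,-0.266,255],[-0.119,0.137,0,0,0,-0.333,255],[-0.134,0.17,0,0,0,-0.4,255],[-0.134,0.17,0,0,0,-0.4,255]]}}

```text
time: 17.75
tool_pos: [0.4392, -0.0474, 0.177]
tool_rot: [-0.0, 0.433, 0.901, 0.0]
contact_force: [-3.0, -1.3, -0.5]
gripper_width: 0.116
```

```bash
python3 st.py w18
```

```text
[ 0.4392 -0.0474  0.177 ] [-3.  -1.3 -0.5] [-0.08  0.44 -0.02] 0.116 [-0.28 -0.39  2.05  0.    1.48 -0.95]
[ 0.4394 -0.0482  0.177 ] [-2.4 -1.2  0. ] [-0.03  0.46 -0.01] 0.115 [-0.28 -0.39  2.05  0.    1.48 -0.95]
[ 0.4396 -0.0486  0.177 ] [-2.4 -0.9  0. ] [-0.04  0.39  0.  ] 0.121 [-0.28 -0.39  2.05 -0.    1.48 -0.95]
```

Call:
{"fn": "step_arm", "kwargs": {"motion": [[-0.011,0.035,0,0,0,-0.066,255],[-0.019,0.071,0,0,0,-0.133,255],[-0.023,0.107,0,0,0,-0.2,255],[-0.023,0.144,0,0,0,-0.266,255],[-0.02,0.181,0,0,0,-0.333,255],[-0.013,0.217,0,0,0,-0.4,255],[-0.003,0.252,0,0,0,-0.466,255],[-0.003,0.252,0,0,0,-0.466,255],[-0.003,0.252,0,0,0,-0.466,255]]}}

```text
time: 18.8
tool_pos: [0.4383, 0.0774, 0.177]
tool_rot: [-0.0, 0.716, 0.699, 0.0]
contact_force: [-0.6, -0.4, 0.1]
gripper_width: 0.12
```

```bash
python3 st.py w19; python3 - <<'E'
from h import *
f=cam('side'); save(f,'s19')
E
```

```text
[0.4383 0.0774 0.177 ] [-0.6 -0.4  0.1] [ 0.12  0.2  -0.02] 0.12 [ 0.01 -0.38  2.05  0.    1.48  0.03]
[0.4382 0.0771 0.177 ] [-1.7  1.9 -0.2] [0.17 0.19 0.01] 0.12 [ 0.01 -0.38  2.05  0.    1.48  0.03]
[0.4382 0.0769 0.177 ] [-1.1  1.6  0. ] [ 0.23  0.14 -0.  ] 0.119 [ 0.01 -0.38  2.05  0.    1.48  0.03]
```

View pics/s19.png

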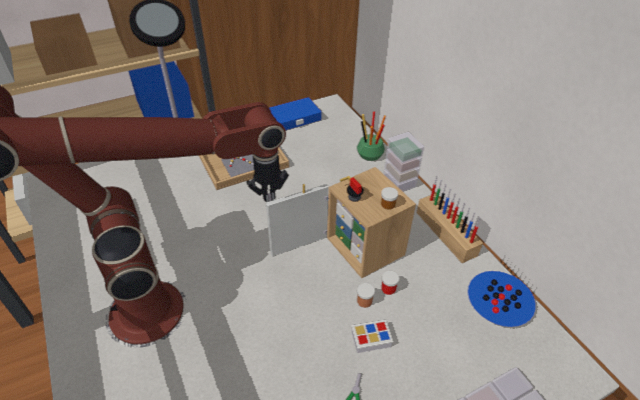

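View pics/w19.png

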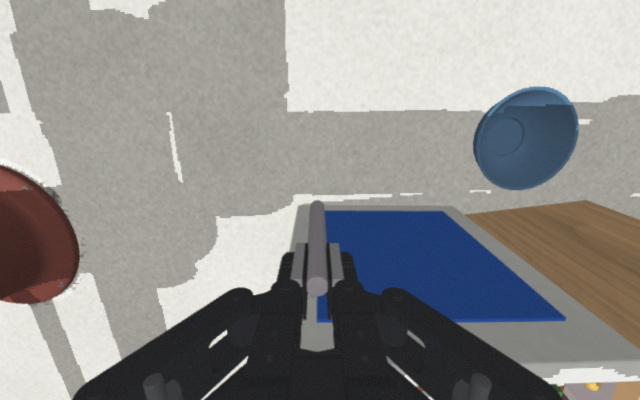

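The door stands at about 1.7 rad with the drawers visible (side view, (350,225)). I'll release the handle and lift straight up.

Call:
{"fn": "step_arm", "kwargs": {"motion": [[0,0,0,0,0,0,110],[0,0,0,0,0,0,110],[0,0,0,0,0,0,110],[0,0,0,0,0,0,110],[0,0,0.05,0,0,0,110],[0,0,0.13,0,0,0,110],[0,0,0.22,0,0,0,110],[0,0,0.3,0,0,0,110],[-0.05,0,0.35,0,0,0,110],[-0.05,0,0.35,0,0,0,110]]}}

```text
time: 20.0
tool_pos: [0.4135, 0.0776, 0.3579]
tool_rot: [0.003, 0.716, 0.698, 0.004]
contact_force: [-0.1, 1.4, -0.3]
gripper_width: 0.571
```

```bash
python3 st.py w20; python3 - <<'E'
from h import *
f=cam('side'); save(f,'s20')
f2=cam('scene'); save(f2,'c20')
f3=cam('wrist')
p=[.6206,-.083,.098]
h=W([0,100,240],p)[0]
for t in (0,1.45,1.57,1.7):
  th=p[2]-t; e=h+np.array([np.sin(th)*.2,-np.cos(th)*.2,0]); n=np.array([-np.cos(th),-np.sin(th),0])*.015
  print(t,'free edge top inner/outer: side',proj(f,[e,e+n]).round(1).tolist(),'scene',proj(f2,[e,e+n]).round(1).tolist(),'wrist',proj(f3,[e,e+n]).round(1).tolist())
for im,n,b in (('s20','s20z',(150,290,250,430)),('c20','c20z',(160,300,240,400))):
  a=cv2.imread(f'pics/{im}.png'); cv2.imwrite(f'pics/{n}.png',cv2.resize(a[b[0]:b[1],b[2]:b[3]],None,fx=4,fy=4,interpolation=cv2.INTER_CUBIC))
E
```

```text
[0.4135 0.0776 0.3579] [-0.1  1.4 -0.3] [-0.01  0.05  0.03] 0.571 [ 0.01 -0.5   1.83  0.    1.8   0.03]
[0.4135 0.0775 0.3548] [-0.7  0.1 -0.6] [-0.02 -0.01  0.02] 0.565 [ 0.01 -0.5   1.84 -0.    1.8   0.03]
[0.4132 0.0775 0.3524] [ 0.1  0.4 -0.2] [-0.04  0.05 -0.03] 0.57 [ 0.01 -0.5   1.84 -0.    1.8   0.03]
0 free edge top inner/outer: side [[367.7, 226.9], [363.4, 229.0]] scene [[288.6, 230.1], [285.0, 228.4]] wrist [[486.7, 373.7], [475.4, 374.9]]
1.45 free edge top inner/outer: side [[275.8, 215.5], [272.8, 212.6]] scene [[273.2, 181.2], [275.1, 178.9]] wrist [[322.4, 277.7], [319.2, 266.6]]
1.57 free edge top inner/outer: side [[271.4, 210.6], [268.9, 207.5]] scene [[276.6, 177.6], [278.9, 175.5]] wrist [[318.5, 259.5], [316.8, 247.6]]
1.7 free edge top inner/outer: side [[267.6, 205.1], [265.8, 201.8]] scene [[280.8, 174.2], [283.4, 172.3]] wrist [[317.1, 238.4], [317.1, 225.7]]
```

View pics/s20z.png

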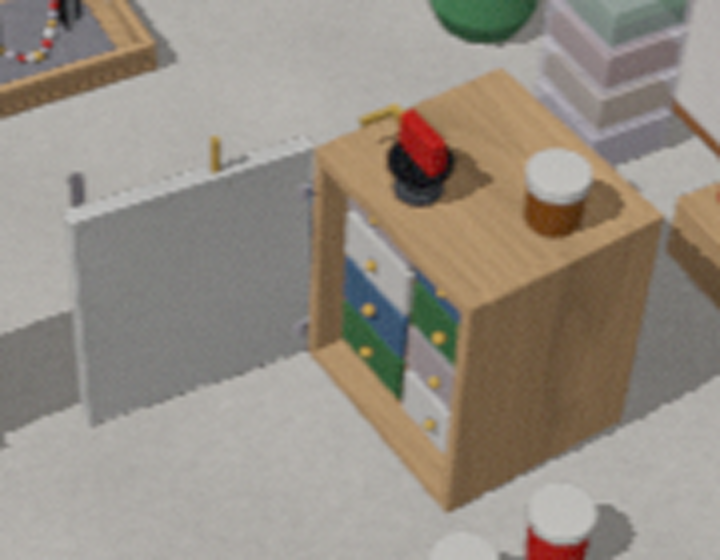

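View pics/w20.png

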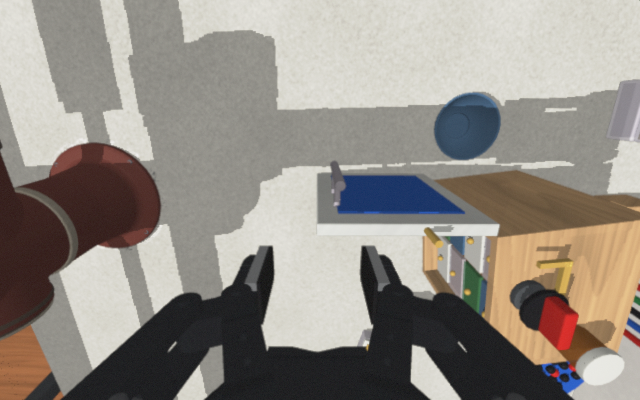

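View pics/c20z.png

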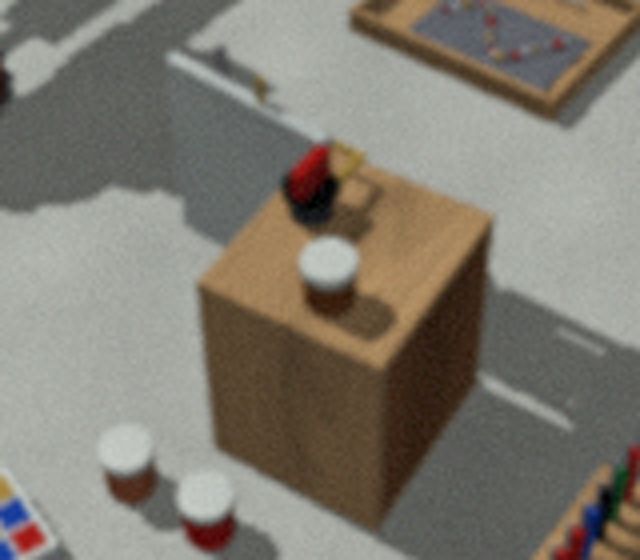

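The free edge of the door (side view ≈(268,204), wrist view ≈(317,233)) matches about 1.7 rad. The knob is up with the bar crosswise, the hand is clear, and the jars are in place. Handing in.

```bash
python3 -c "
from h import *
print(monitor.state()['joint_vel'].round(3)); print(manip.job_done())"
```

```text
[-0.001 -0.002 -0.002 -0.     0.003 -0.   ]
the job is handed in; nothing more can be done
None
```

The cabinet is unlocked and the door stands open at about 1.7 rad, past square to the cabinet. I handed the job in at about 20 s of the 58 s allowed; no verdict came back.

**What I did:**
- I gripped the knob's bar, pushed it down about 8 mm and turned it about 1.62 rad clockwise. Then I let it spring up and released it.
- I gripped the handle from above, swung the door along its arc, opened the fingers and lifted clear.

**Last checks:**
- **Door:** in the side and wrist pictures its free edge matches about 1.7 rad, and the drawers inside are visible.
- **Knob and hook:** the bar stands crosswise, the knob looks fully up and the hook points to the cabinet's left. I judged this from the pictures, since there is no direct reading of the knob.
- **Forces:** wrist readings stayed below about 15 N at every check, and the final reading was about zero, with the arm still and touching nothing.
- **Surroundings:** the jars, bowl and box show no visible shift. I did not look closely at the pliers and screwdriver at the end, but the arm never went near them.

**What disagreed:**
- **Fingertip height:** the first grasp closed on nothing, just above the bar. The pictures put the fingertips about 25–28 mm higher than the reported tool position. I went down in small steps, checking the force, and the second grasp held.
- **Position estimates:** the cameras differed by up to 4 mm on where the knob and handle were, so I corrected by eye in the wrist view.

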